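Refit the desiccant cartridge in the closet dehumidifier

ROBOT

A 7-joint arm with a two-finger parallel gripper is mounted at the origin on the work surface. World frame = base frame: x ahead of the robot, y to its left, z up, the work surface at z = 0. Lengths are in m, angles in rad, forces in N, time in s.
With the tool pointing down it reaches from about 0.4 to 0.85 m from the base axis. Payload 4.5 kg.
Tool frame: the origin (TCP) lies at the very end of the fingers, on their centre line; the grasp point (between the pads) lies 19 mm behind it; z points along the fingers, y is the line along which they close (so a half turn about z gives the same grasp; the last joint's range is limited). The gripper opens to 88 mm and grips with 3 to 60 N. Pads are 18 mm wide; open, the fingers measure 123 mm over their backs; the gripper's body (75 mm by 187 mm) begins 45 mm behind the grasp point.
Start: joints at [1.192, 0.689, -0.195, 1.565, 0.157, 0.902, -0.215], TCP at [0.251, -0.573, 0.239] pointing down, gripper open.
Joint ranges: [-3.01, 3.01], [-0.46, 2.08], [-1.47, 1.51], [0.13, 2.56], [-1, 4.14], [0.04, 2.09], [-2.66, 2.66]. Speed limits (rad/s): [2.57, 2.57, 3.14, 3.14, 3.14, 3.14, 3.14].

INTERFACE

Orientations are given as a unit quaternion [x, y, z, w].
In Python, from plant import r, eyes, nets gives the robot as it stands.
- The arm moves only by the shell command python3 -m pendant 'ROWS' [FORCE]. ROWS is JSON, a list of rows, each an object of numbers: "claw": the opening, from 0 (shut) to 1 (fully open); "dx", "dy", "dz": the shift along the world's x, y, z in mm; "twist": the turn about the world's z in rad. In form: [{"claw": .., "dx": .., "dy": .., "dz": .., "twist": ..}, ...]. A call has 1 to 8 rows; each row is the pose to reach, as a shift and turn from the pose commanded when the call began; what a row does not reach only later rows make up. A row lasts 1/10 s, in which the tool goes at most 50 mm and 8.59 degrees, less where a joint would pass 70% of its speed; a pose out of reach is approached as far as the arm can. A call with a gripper value outside its range is refused whole. The fingers move at their own pace and stop on an object; FORCE is the grip in N (left out, the last holds). Time passes only in rows, so rows that repeat a pose let the fingers close. It gives the time, the measured TCP pose, the force, the opening and the grip force at its end, in the units of the state.
- r.get_state(): the state, without advancing time (a new reading comes with each control period).
- eyes.snapshot(name): name is "scene" or "top"; returns (picture, depth): 420x560x3 uint8, blue, green, red; 420x560 float32, m along the optical axis (not along the pixel's ray), 0 where there is no reading.
- eyes.camera_info(name): a dict with "K" (3x3 intrinsics, pixels), "D" ([k1, k2, p1, p2, k3] as OpenCV has them; the pictures are not rectified), "world_to_cam" (4x4, takes a point from world to camera coordinates). Camera axes: x right, y down, z forward; pixel columns grow to the right and rows downward; lengths in m; the calibration is good to about 2 mm. A picture is of the moment at which its call begins. camera_info takes no time and is no camera call.
- r.finish_job(): hands the job in; it is judged then, once.
Trained networks look in the newest picture that a camera, given by its name, has taken for a name from the list of things; names that differ only in an ending like _2 or _b are one class to them, and where a whole thing is asked for, a point or a joint stands for the part that bears it (a point fixed in the world has none). Each returns a list of dicts, best first, with "confidence" (0 to 1); they miss things now and then, are a little off and sometimes report something else, mostly with a low value. They report only what shows in the picture. A call takes as long as a camera call.
- nets.spot_in(camera, query): "box" ([left, top, width, height] as shares, 0 to 1, of the picture: columns of its width, rows of its height, round what is visible of it).
- nets.place_of(camera, query): "position" ([column, row] as shares, 0 to 1, of the picture: columns of its width, rows of its height: a listed point, or the origin of a listed thing).
The state is a dict: "clock": time; "q": joint angles; "qd": joint speeds; "joint_torque": joint torques, N m; "tool_pos": TCP position; "eef_rot": TCP orientation; "contact_force": force on the tool from outside, world axes, zero at the start; "moment": the same for the moment, N m; "opening": opening from 0.0 (shut) to 1.0 (fully open); "finger_force": force on a finger pad.
Only numpy, scipy, OpenCV 4.12 (cv2) and the standard library are available. Lean on these libraries where they do the work, as an engineer would, in place of code of your own. Each camera call takes 0.05 s, during which the arm holds its last target. There are 200 camera calls.

TASK

The drying cartridge lies on its side on the closet counter: stand it upright on its round foot on the open counter and let go of it, well away from the dehumidifier. Then, with a fresh grip (the bar on its top is its handle), lower it foot first into the dehumidifier's round well and, without forcing it, turn it by feel until the hidden lugs find the notches in its foot and it drops fully home; leave it there upright, let go, and do not shift or knock over the other things on the counter.

Things in the scene. Friction and masses are not known exactly. Their poses are not given: they have to be found in the camera images.
- cart_mid (a point): Centre of the loose cartridge (0.25 to 0.5 kg, 128 mm long along its own x axis; +x runs from foot to top bar, so +x is up when it stands). White body 54 x 54 mm (across y and z), from 20 mm below this point to 32 mm above it (along x). At the start it lies on the counter with its z axis up, this point 27 mm over the counter, its top roughly towards the robot.
- cart_foot (a point): Centre of the flat underside of the cartridge's foot, 64 mm from its centre; same axes as cart_mid. The grey foot is round, 52 mm in diameter and 44 mm tall. Its underside has three notches in the rim, 120 degrees apart, each 15 mm wide and 12 mm deep; one of them on the cartridge's -z side.
- cart_bar (a point): Middle of the grey bar on the cartridge's top, 47 mm from its centre, 111 mm from the foot's underside; same axes as cart_mid. The bar is 46 mm long along y, 14 mm thick along z and stands 32 mm out of the white body (17 mm either side of this point, the lower 2 mm sunk in the body).
- dock_mouth (a point): Centre of the round well's mouth in the top deck of the fixed white dehumidifier; z up, 60 mm over the counter. The deck measures 150 mm (x) by 170 mm (y), centred on the well; behind it, from 75 to 135 mm on the +x side of the well's axis, a fan tower 170 mm wide and 120 mm high over the counter.
- dock_floor (a point): Centre of the well's flat floor, 20 mm over the counter; same axes as dock_mouth. The well is 56 mm in diameter and 40 mm deep, with a 4 mm chamfer at its mouth.
- dock_lugs (a point): Point on the well's axis level with the tops of three black lugs on its floor: 120 degrees apart at the wall, 9 mm wide, 10 mm high. Their angle varies and is not told: feel for it. The foot rests on them (white body 14 mm over the deck) until, within about 0.1 rad of the right angle and lightly pressed (some 5 to 10 N), it drops 10 mm to the floor (white body 4 mm over the deck).
- brush: Shoe brush, wooden back, 150 mm long (x), 48 mm wide, 42 mm high, lying beside the cartridge. Bystander; origin under its centre.
- jar: Closed jar, 68 mm diameter, 85 mm high, beyond the cartridge's foot. Bystander; origin under its centre.
- tin: Flat polish tin, 80 mm diameter, 26 mm high, in front of the dehumidifier. Bystander; origin under its centre.
- spray: Upright bottle, 60 mm diameter, 185 mm high. Bystander; origin under its centre.
- shoetree: Wooden shoe tree, 170 mm long (x), 50 mm wide, 44 mm high, lying flat. Bystander; origin under its centre.
- lintroller: Lint roller, 175 mm long (x), 50 mm wide, 50 mm high at its +x half, handle half thinner. Bystander; origin under its centre.

How it is judged:
By the outcome, as a careful person would: the job done as asked, in the order asked, and still so for the second after the job is handed in, with the robot touching nothing.
It also fails if it takes over 72 s, if anything falls off the work surface, if the arm or the gripper's body presses on something with over 40 N, if the wrist force passes 120 N, or if a joint passes its speed limit or range.

## Working session

There is one attempt and no reset: what is moved stays moved. The work goes in short steps, Python scripts to look and compute and a shell command to move; the robot and the scene stay as the last step left them, time stands still between calls to the robot, and variables do not carry over. Pictures are saved under pics/ and viewed, at most 10 in all, crops included, and the job is handed in when it is done.

```bash
mkdir -p pics; cat > h.py <<'E'
import numpy as np, cv2
from plant import r, eyes, nets
def ray(cam,px):
    c=eyes.camera_info(cam);K=np.array(c["K"],float);D=np.array(c["D"],float);T=np.array(c["world_to_cam"])
    u=cv2.undistortPoints(np.array([[px]],float),K,D)[0,0]
    R=T[:3,:3];return -R.T@T[:3,3], R.T@np.array([u[0],u[1],1.])
def at_z(cam,px,z):
    o,d=ray(cam,px);return o+d*(z-o[2])/d[2]
def at_depth(cam,px,dep):
    o,d=ray(cam,px);return o+d*dep
def place(cam,q,z):
    return [(round(p["confidence"],2),(np.array(p["position"])*[560,420]).round().tolist(),at_z(cam,np.array(p["position"])*[560,420],z).round(4).tolist()) for p in nets.place_of(cam,q)[:2]]
E
python3 - <<'E'
from h import *
ims=[]
for c in("top","scene"):
    im,d=eyes.snapshot(c);cv2.imwrite(f"pics/{c}0.png",im)
    for q,z in dict(cart_mid=.027,cart_foot=.027,cart_bar=.027,dock_mouth=.06,dock_floor=.02,brush=0,jar=0,tin=0,spray=0,shoetree=0,lintroller=0).items():
        print(c,q,place(c,q,z))
print(r.get_state())
E
```

```text
top cart_mid [(0.71, [157.0, 202.0], [0.5427, 0.2516, 0.027])]
top cart_foot [(0.58, [167.0, 171.0], [0.6174, 0.2317, 0.027])]
top cart_bar [(0.62, [149.0, 216.0], [0.5086, 0.269, 0.027]), (0.34, [391.0, 264.0], [0.3988, -0.296, 0.027])]
top dock_mouth [(0.76, [376.0, 199.0], [0.5469, -0.2575, 0.06]), (0.51, [166.0, 171.0], [0.6098, 0.2243, 0.06])]
top dock_floor [(0.88, [374.0, 199.0], [0.552, -0.2615, 0.02])]
top brush [(0.67, [208.0, 201.0], [0.5488, 0.1353, 0.0])]
top jar [(0.67, [170.0, 140.0], [0.7008, 0.2357, 0.0])]
top tin [(0.64, [392.0, 264.0], [0.4003, -0.3047, 0.0])]
top spray [(0.95, [272.0, 138.0], [0.7062, -0.0177, 0.0])]
top shoetree [(0.6, [260.0, 202.0], [0.5475, 0.0087, 0.0])]
top lintroller [(0.74, [291.0, 276.0], [0.3698, -0.0648, 0.0])]
scene cart_mid [(0.7, [339.0, 138.0], [0.5522, 0.2383, 0.027]), (0.48, [333.0, 125.0], [0.5172, 0.2712, 0.027])]
scene cart_foot [(0.9, [359.0, 144.0], [0.6113, 0.2494, 0.027]), (0.4, [227.0, 195.0], [0.3876, -0.0796, 0.027])]
scene cart_bar [(0.61, [332.0, 126.0], [0.5153, 0.267, 0.027])]
scene dock_mouth [(0.8, [239.0, 274.0], 
[... 590 characters left out ...]
5,  0.68910039, -0.19460162,  1.5652785 ,  0.15731714,
        0.90249915, -0.21509813]), 'qd': array([ 1.76645604e-04,  6.23880909e-05, -3.70643495e-05,  5.32484383e-04,
        2.68412639e-04, -6.14092384e-04, -6.76973835e-04]), 'joint_torque': array([-2.45972788e-04, -5.27504754e+01, -1.26665790e+00, -1.53747636e+01,
       -5.17505687e-02, -7.18191259e-04,  3.21959180e-05]), 'tool_pos': array([ 0.25075528, -0.57253053,  0.23874826]), 'eef_rot': array([9.78774237e-01, 2.04941432e-01, 1.13271072e-05, 4.88051760e-05]), 'contact_force': array([-0.38949566,  0.25404779,  0.14387379]), 'moment': array([-0.0404943 , -0.025709  ,  0.01747956]), 'finger_force': 0.0, 'opening': 1.0005184066754274}
```

View pics/top0.png

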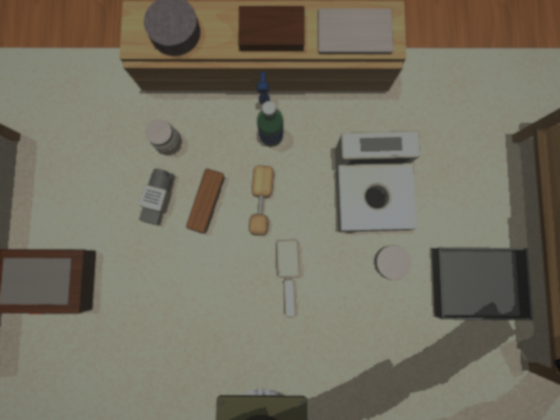

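View pics/scene0.png

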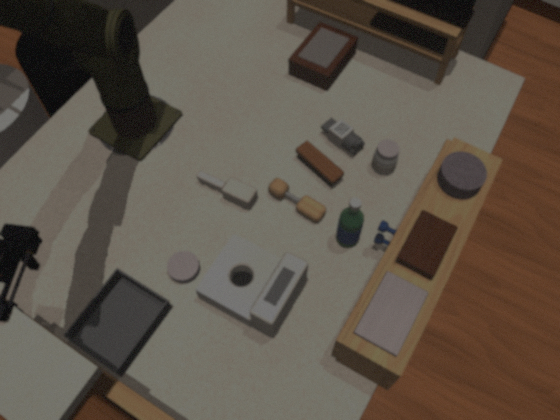

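```bash
cat >> h.py <<'E'
def cloud(cam,box):
    im,d=eyes.snapshot(cam);c=eyes.camera_info(cam);T=np.array(c["world_to_cam"])
    x0,y0,x1,y1=box;U,V=np.meshgrid(np.arange(x0,x1),np.arange(y0,y1))
    u=cv2.undistortPoints(np.stack([U,V],-1).reshape(-1,1,2).astype(float),np.array(c["K"],float),np.array(c["D"],float))[:,0]
    z=d[y0:y1,x0:x1].reshape(-1,1);P=np.c_[u*z,z];P=(P-T[:3,3])@T[:3,:3]
    P[z[:,0]==0]=np.nan
    return im,P.reshape(y1-y0,x1-x0,3)
E
python3 - <<'E'
from h import *
for cam,box in(("top",(130,160,185,235)),("scene",(312,110,372,160))):
    im,P=cloud(cam,box)
    print(cam,"table z",np.nanmedian(P[...,2]),"noise",np.nanpercentile(P[...,2],[5,95,99]))
    m=(P[...,2]>0.018)&(abs(P[...,0]-.55)<.09)&(abs(P[...,1]-.25)<.07)
    Q=P[m];m2=cv2.minAreaRect(Q[:,:2].astype(np.float32));print(m.sum(),m2,Q.mean(0))
    cc,V=np.linalg.eigh(np.cov(Q[:,:2].T));print("axis",V[:,1])
im,P=cloud("top",(330,125,425,240))
m=abs(P[...,2]-.06)<.008;print("deck",cv2.minAreaRect(P[m][:,:2].astype(np.float32)))
m=(P[...,2]<.045)&(np.hypot(P[...,0]-.55,P[...,1]+.26)<.035);print("well",P[m].mean(0),m.sum())
m=abs(P[...,2]-.12)<.008;print("tower",cv2.minAreaRect(P[m][:,:2].astype(np.float32)))
g,_=eyes.snapshot("top");a=cv2.resize(g[120:240,130:240],None,fx=5,fy=5,interpolation=2);cv2.imwrite("pics/c1.png",cv2.convertScaleAbs(a,alpha=1.6))
E
```

```text
top table z -0.000989188991852788 noise [-0.00481324  0.05224384  0.05405953]
1292 ((0.5542005896568298, 0.25544121861457825), (0.05447984114289284, 0.1284330040216446), 75.12646484375) [0.55280616 0.25204494 0.04335906]
axis [-0.95788563  0.28715001]
scene table z 0.0022239525267286836 noise [-0.00357944  0.05483578  0.05772417]
833 ((0.5546789169311523, 0.25068217515945435), (0.056786611676216125, 0.13074657320976257), 78.23282623291016) [0.56134898 0.24257627 0.04408787]
axis [-0.97136558  0.23758978]
deck ((0.5798534154891968, -0.25870412588119507), (0.205256849527359, 0.17138712108135223), 1.6216496229171753)
well [ 0.55663094 -0.26527368  0.02196933] 426
tower ((0.6568430662155151, -0.2556491196155548), (0.06111396476626396, 0.17005974054336548), 2.662367105484009)
```

View pics/c1.png

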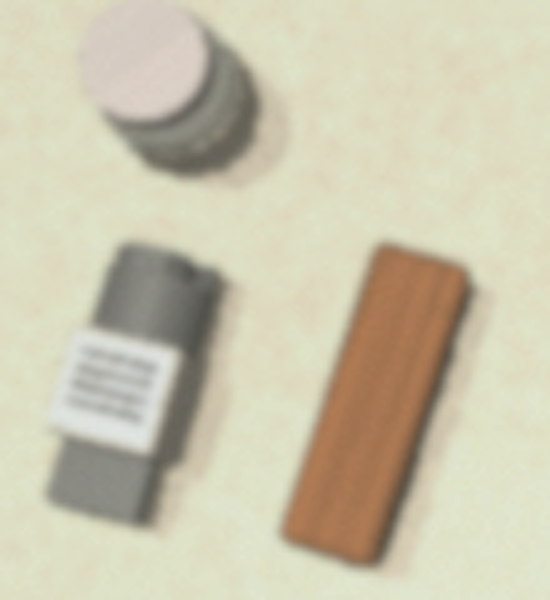

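The top crop shows the cartridge with its foot at about (165,174) and its bar at about (150,218) px. Its axis is tilted about 14.5° and the brush is well clear of it. Next I move over the bar.

```bash
python3 -m pendant '[{"claw":1,"dx":160,"dy":400,"dz":0,"twist":1.2},{"claw":1,"dx":160,"dy":400,"dz":0,"twist":1.2},{"claw":1,"dx":160,"dy":400,"dz":0,"twist":1.2},{"claw":1,"dx":160,"dy":400,"dz":0,"twist":1.2},{"claw":1,"dx":160,"dy":400,"dz":0,"twist":1.2},{"claw":1,"dx":160,"dy":400,"dz":0,"twist":1.2},{"claw":1,"dx":160,"dy":400,"dz":0,"twist":1.2},{"claw":1,"dx":160,"dy":400,"dz":0,"twist":1.2}]' 8; python3 -c "
from h import *
s=r.get_state();print(s['q'],s['tool_pos'],s['eef_rot'])"
```

```text
clock: 2.2
tool_pos: [0.3999, -0.1995, 0.2391]
eef_rot: [0.69, 0.724, 0.0, 0.001]
contact_force: [1.1, 0.0, 0.1]
opening: 1.0
finger_force: 0.0
[ 0.7095084   0.49856005 -0.52374458  2.06910558  0.39606641  0.66963634
 -0.02874642] [ 0.39992797 -0.19948143  0.23908742] [6.90035504e-01 7.23775300e-01 1.25835898e-04 5.50550184e-04]
```

```bash
python3 -m pendant '[{"claw":1,"dx":89,"dy":440,"dz":0,"twist":1.276},{"claw":1,"dx":89,"dy":440,"dz":0,"twist":1.276},{"claw":1,"dx":89,"dy":440,"dz":0,"twist":1.276},{"claw":1,"dx":89,"dy":440,"dz":0,"twist":1.276},{"claw":1,"dx":89,"dy":440,"dz":0,"twist":1.276},{"claw":1,"dx":89,"dy":440,"dz":0,"twist":1.276},{"claw":1,"dx":89,"dy":440,"dz":0,"twist":1.276},{"claw":1,"dx":89,"dy":440,"dz":0,"twist":1.276}]'; cat >> h.py <<'E'
def st():
    s=r.get_state();q=s['eef_rot'];y=2*np.arctan2(q[1],q[0])-np.pi/2
    print("t",round(s['clock'],2),"p",s['tool_pos'].round(4),"yawY",round(y,3),"q",s['q'].round(2),"F",s['contact_force'].round(1),"M",s['moment'].round(2),"op",round(s['opening'],3),"ff",round(s['finger_force'],1))
E
python3 -c "
from h import *
st()"
```

```text
clock: 3.0
tool_pos: [0.479, 0.1928, 0.2389]
eef_rot: [0.161, 0.987, -0.0, 0.0]
contact_force: [0.7, -0.3, 0.4]
opening: 1.0
finger_force: 0.0
t 3.0 p [0.479  0.1928 0.2389] yawY 1.248 q [ 0.02  0.65 -0.81  1.87  0.61  0.89  0.15] F [ 0.7 -0.3  0.4] M [ 0.05 -0.17 -0.06] op 1.0 ff 0.0
```

```bash
python3 -m pendant '[{"claw":0.8,"dx":13,"dy":47,"dz":0,"twist":0.04},{"claw":0.8,"dx":13,"dy":47,"dz":0,"twist":0.04},{"claw":0.8,"dx":13,"dy":47,"dz":0,"twist":0.04},{"claw":0.8,"dx":13,"dy":47,"dz":0,"twist":0.04}]'; python3 - <<'E'
from h import *
st()
im,P=cloud("top",(130,160,185,235))
cv2.imwrite("pics/c2.png",cv2.resize(im[120:260,110:240],None,fx=4,fy=4,interpolation=2))
print(place("top","cart_bar",.027),place("scene","cart_bar",.027))
E
```

```text
clock: 3.4
tool_pos: [0.4916, 0.236, 0.2384]
eef_rot: [0.145, 0.989, -0.001, -0.0]
contact_force: [-0.4, -0.1, -0.7]
opening: 0.795
finger_force: 0.0
t 3.4 p [0.4916 0.236  0.2384] yawY 1.28 q [-0.06  0.69 -0.81  1.79  0.61  0.94  0.14] F [-0.4 -0.1 -0.7] M [ 0.07 -0.12  0.03] op 0.795 ff 0.0
[] [(0.93, [331.0, 125.0], [0.5106, 0.2701, 0.027])]
```

```bash
python3 -m pendant '[{"claw":0.85,"dx":10,"dy":33,"dz":-40,"twist":0.038},{"claw":0.85,"dx":10,"dy":33,"dz":-80,"twist":0.038},{"claw":0.85,"dx":10,"dy":33,"dz":-120,"twist":0.038},{"claw":0.85,"dx":10,"dy":33,"dz":-160,"twist":0.038},{"claw":0.85,"dx":10,"dy":33,"dz":-170,"twist":0.038},{"claw":0.85,"dx":10,"dy":33,"dz":-170,"twist":0.038}]'; python3 - <<'E'
from h import *
st()
im,_=eyes.snapshot("scene")
cv2.imwrite("pics/c3.png",cv2.resize(im[70:190,270:410],None,fx=5,fy=5,interpolation=2))
E
```

```text
clock: 4.15
tool_pos: [0.5012, 0.2697, 0.068]
eef_rot: [0.125, 0.992, -0.001, -0.001]
contact_force: [0.0, 0.7, 0.0]
opening: 0.851
finger_force: 0.0
t 4.15 p [0.5012 0.2697 0.068 ] yawY 1.319 q [-0.22  0.94 -0.62  1.84  0.87  0.66 -0.06] F [0.  0.7 0. ] M [ 0.04 -0.14  0.05] op 0.851 ff 0.0
```

View pics/c3.png

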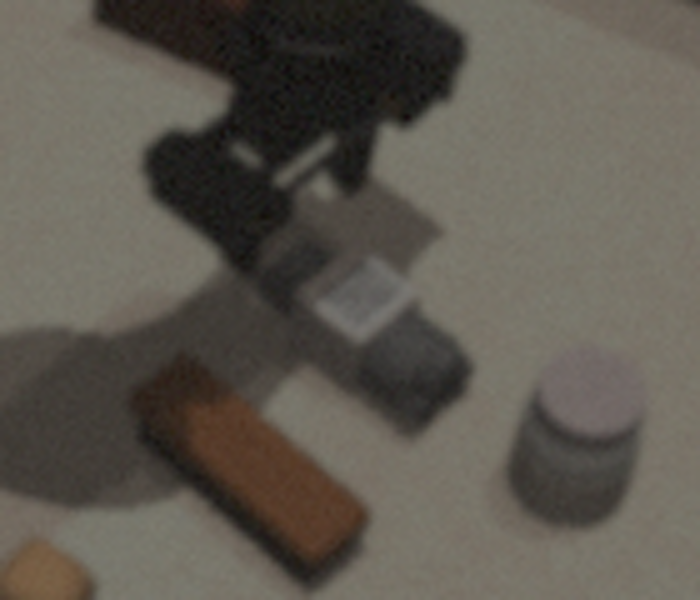

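The scene crop shows the hand straddling the bar near (290,190) in crop pixels, clear of the brush and jar. I lower it and grip lightly.

```bash
python3 -m pendant '[{"claw":0.85,"dx":0,"dy":0,"dz":-30,"twist":0},{"claw":0.85,"dx":0,"dy":0,"dz":-59,"twist":0},{"claw":0.85,"dx":0,"dy":0,"dz":-59,"twist":0},{"claw":0.3,"dx":0,"dy":0,"dz":-59,"twist":0},{"claw":0.3,"dx":0,"dy":0,"dz":-59,"twist":0},{"claw":0.3,"dx":0,"dy":0,"dz":-59,"twist":0},{"claw":0.3,"dx":0,"dy":0,"dz":-59,"twist":0}]' 10; python3 -c "
from h import *
st()"
```

```text
clock: 4.9
tool_pos: [0.5021, 0.271, 0.0109]
eef_rot: [0.125, 0.992, 0.0, 0.001]
contact_force: [-1.7, 0.3, 4.3]
opening: 0.523
finger_force: 10.0
t 4.9 p [0.5021 0.271  0.0109] yawY 1.32 q [-0.27  1.02 -0.54  1.85  0.97  0.56 -0.14] F [-1.7  0.3  4.3] M [ 0.03 -0.08 -0.08] op 0.523 ff 10.0
```

```bash
python3 -m pendant '[{"claw":0.3,"dx":0,"dy":0,"dz":20,"twist":0},{"claw":0.3,"dx":0,"dy":0,"dz":40,"twist":0},{"claw":0.3,"dx":0,"dy":0,"dz":60,"twist":0},{"claw":0.3,"dx":0,"dy":0,"dz":80,"twist":0},{"claw":0.3,"dx":0,"dy":0,"dz":100,"twist":0},{"claw":0.3,"dx":0,"dy":0,"dz":120,"twist":0},{"claw":0.3,"dx":0,"dy":0,"dz":130,"twist":0},{"claw":0.3,"dx":0,"dy":0,"dz":130,"twist":0}]' 8; python3 - <<'E'
from h import *
st()
im,_=eyes.snapshot("scene")
cv2.imwrite("pics/c4.png",cv2.resize(im[70:190,270:410],None,fx=5,fy=5,interpolation=2))
E
```

```text
clock: 5.7
tool_pos: [0.5022, 0.2713, 0.1408]
eef_rot: [0.125, 0.992, 0.001, 0.001]
contact_force: [-0.7, -0.5, -3.5]
opening: 0.52
finger_force: 8.0
t 5.7 p [0.5022 0.2713 0.1408] yawY 1.32 q [-0.17  0.84 -0.71  1.81  0.76  0.79  0.03] F [-0.7 -0.5 -3.5] M [ 0.12 -0.1  -0.02] op 0.52 ff 8.0
```

View pics/c4.png

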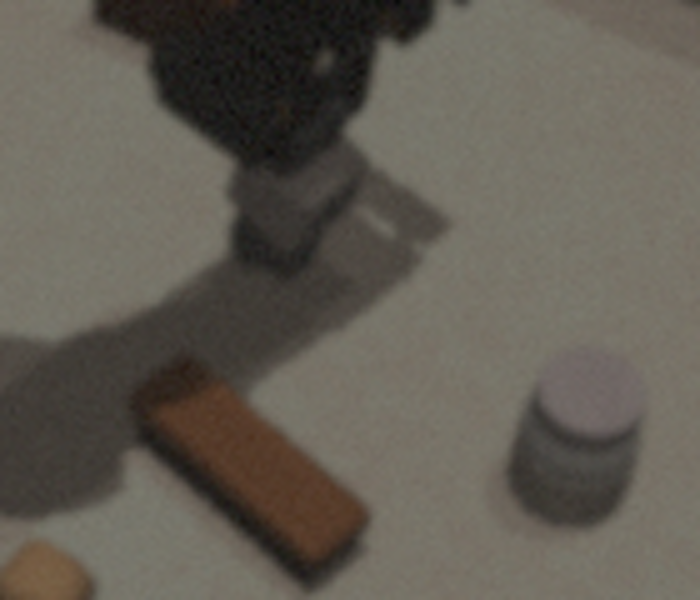

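It now hangs foot down, with the foot near crop (285,240). I lower it slowly until it touches the counter.

```bash
python3 -m pendant '[{"claw":0.3,"dx":0,"dy":0,"dz":-15,"twist":0},{"claw":0.3,"dx":0,"dy":0,"dz":-25,"twist":0},{"claw":0.3,"dx":0,"dy":0,"dz":-30,"twist":0},{"claw":0.3,"dx":0,"dy":0,"dz":-33,"twist":0},{"claw":0.3,"dx":0,"dy":0,"dz":-33,"twist":0}]'; python3 -c "
from h import *
st()"
```

```text
clock: 6.25
tool_pos: [0.5015, 0.2716, 0.1065]
eef_rot: [0.125, 0.992, 0.0, 0.0]
contact_force: [-0.3, -0.9, 4.9]
opening: 0.524
finger_force: 8.0
t 6.25 p [0.5015 0.2716 0.1065] yawY 1.321 q [-0.2   0.89 -0.67  1.83  0.81  0.73 -0.01] F [-0.3 -0.9  4.9] M [-0.03 -0.01  0.07] op 0.524 ff 8.0
```

```bash
python3 -m pendant '[{"claw":0.3,"dx":0,"dy":0,"dz":0,"twist":0},{"claw":0.3,"dx":0,"dy":0,"dz":0,"twist":0},{"claw":0.3,"dx":0,"dy":0,"dz":-2,"twist":0},{"claw":0.3,"dx":0,"dy":0,"dz":-2,"twist":0}]' 3; python3 - <<'E'
from h import *
st()
im,_=eyes.snapshot("scene")
cv2.imwrite("pics/c5.png",cv2.convertScaleAbs(cv2.resize(im[85:140,300:370],None,fx=10,fy=10,interpolation=2),alpha=1.8))
E
```

```text
clock: 6.65
tool_pos: [0.5015, 0.2708, 0.1043]
eef_rot: [0.125, 0.992, -0.0, -0.0]
contact_force: [0.2, -0.8, 1.8]
opening: 0.519
finger_force: 3.0
t 6.65 p [0.5015 0.2708 0.1043] yawY 1.32 q [-0.2   0.89 -0.67  1.83  0.81  0.72 -0.01] F [ 0.2 -0.8  1.8] M [-0.01 -0.05 -0.05] op 0.519 ff 3.0
```

View pics/c5.png

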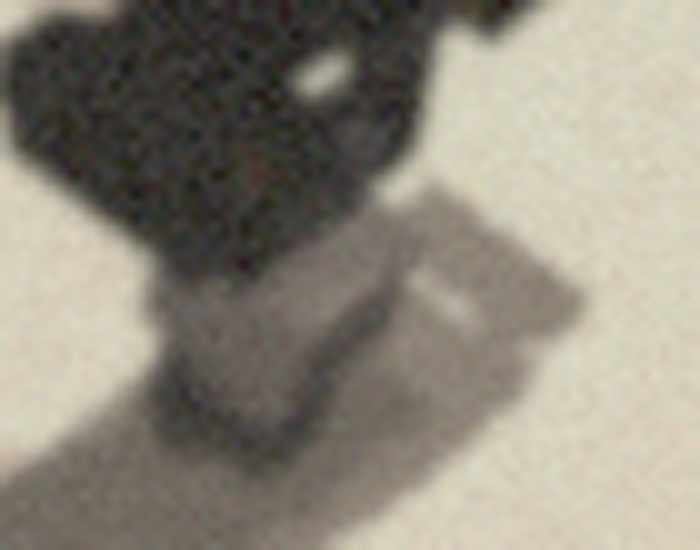

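```bash
python3 -m pendant '[{"claw":0.6,"dx":0,"dy":0,"dz":0,"twist":0},{"claw":0.7,"dx":0,"dy":0,"dz":0,"twist":0},{"claw":0.9,"dx":0,"dy":0,"dz":0,"twist":0},{"claw":0.9,"dx":0,"dy":0,"dz":10,"twist":0},{"claw":0.9,"dx":0,"dy":0,"dz":30,"twist":0},{"claw":0.9,"dx":0,"dy":0,"dz":60,"twist":0},{"claw":0.9,"dx":-40,"dy":0,"dz":100,"twist":0},{"claw":0.9,"dx":-80,"dy":0,"dz":120,"twist":0}]' 3; python3 - <<'E'
from h import *
st()
for cam,box in(("top",(130,160,190,240)),("scene",(300,85,370,150))):
    im,P=cloud(cam,box)
    for lo,hi in((.11,.14),(.085,.105),(.05,.085),(.01,.04)):
        m=(P[...,2]>lo)&(P[...,2]<hi)&(abs(P[...,0]-.5)<.08)&(abs(P[...,1]-.27)<.07)
        if m.sum()>4: print(cam,lo,m.sum(),P[m].mean(0).round(4),cv2.minAreaRect(P[m][:,:2].astype(np.float32)))
im,_=eyes.snapshot("scene")
cv2.imwrite("pics/c6.png",cv2.convertScaleAbs(cv2.resize(im[85:145,300:380],None,fx=8,fy=8,interpolation=2),alpha=1.8))
E
```

```text
clock: 7.5
tool_pos: [0.4233, 0.2718, 0.2266]
eef_rot: [0.127, 0.992, 0.002, 0.001]
contact_force: [0.0, 0.1, 0.9]
opening: 0.904
finger_force: 0.0
t 7.5 p [0.4233 0.2718 0.2266] yawY 1.317 q [-0.17  0.65 -0.81  1.93  0.63  0.83 -0.  ] F [0.  0.1 0.9] M [ 0.1  -0.12 -0.04] op 0.904 ff 0.0
top 0.11 94 [0.4819 0.2629 0.1242] ((0.48228538036346436, 0.26430466771125793), (0.027233930304646492, 0.013754736632108688), 76.4808578491211)
top 0.085 392 [0.484  0.2659 0.0938] ((0.48352691531181335, 0.27177226543426514), (0.049678925424814224, 0.05383802205324173), 76.28544616699219)
top 0.05 128 [0.4767 0.25   0.0675] ((0.4811583459377289, 0.2645159363746643), (0.03568433225154877, 0.05538452789187431), 73.04237365722656)
top 0.01 49 [0.477  0.2523 0.0226] ((0.477543443441391, 0.2543645203113556), (0.009924104437232018, 0.039512600749731064), 75.78667449951172)
scene 0.11 118 [0.4821 0.2679 0.1233] ((0.4811488091945648, 0.2695826292037964), (0.04714934900403023, 0.015497703105211258), 76.43622589111328)
scene 0.085 239 [0.4879 0.2604 0.0947] ((0.48162585496902466, 0.2696020007133484), (0.05912516266107559, 0.056178878992795944), 76.62332153320312)
scene 0.05 189 [0.4908 0.2546 0.0673] ((0.4917789399623871, 0.25534817576408386), (0.07180178165435791, 0.038052916526794434), 30.969337463378906)
scene 0.01 103 [0.4901 0.2545 0.0258] ((0.48921656608581543, 0.2585914134979248), (0.050975948572158813, 0.023858103901147842), 28.517576217651367)
```

View pics/c6.png

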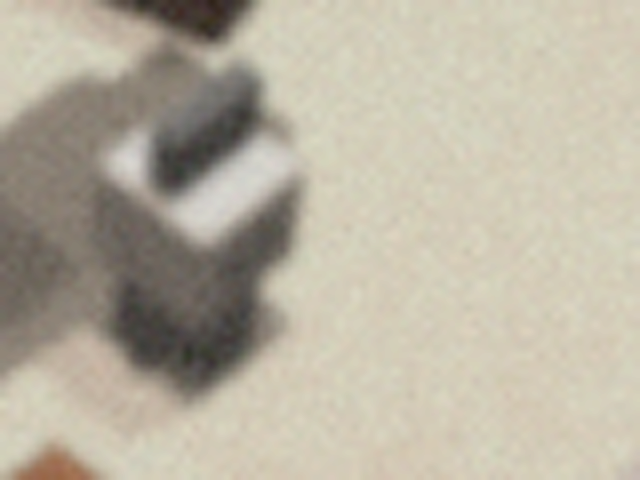

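The cartridge stands upright and free, with its bar near crop (205,130), which works out to about (0.4825, 0.2695). Now I turn the hand to grip across the bar's thickness.

```bash
python3 -m pendant '[{"claw":0.7,"dx":59,"dy":-2,"dz":0,"twist":-1.551},{"claw":0.7,"dx":59,"dy":-2,"dz":0,"twist":-1.551},{"claw":0.7,"dx":59,"dy":-2,"dz":0,"twist":-1.551},{"claw":0.7,"dx":59,"dy":-2,"dz":0,"twist":-1.551},{"claw":0.7,"dx":59,"dy":-2,"dz":0,"twist":-1.551},{"claw":0.7,"dx":59,"dy":-2,"dz":0,"twist":-1.551},{"claw":0.7,"dx":59,"dy":-2,"dz":0,"twist":-1.551},{"claw":0.7,"dx":59,"dy":-2,"dz":0,"twist":-1.551}]' 25 >/dev/null;  python3 -m pendant '[{"claw":0.7,"dx":0,"dy":0,"dz":0,"twist":-0.351},{"claw":0.7,"dx":0,"dy":0,"dz":0,"twist":-0.351},{"claw":0.7,"dx":0,"dy":0,"dz":0,"twist":-0.351},{"claw":0.7,"dx":0,"dy":0,"dz":0,"twist":-0.351}]' > /dev/null; python3 -c "
from h import *
st()"
```

```text
t 8.85 p [0.4823 0.2686 0.2239] yawY -0.232 q [-0.37  0.63 -0.36  1.8   0.31  0.77 -1.13] F [ 0.5  0.2 -0.8] M [-0.03 -0.15  0.04] op 0.7 ff 0.0
```

```bash
python3 -m pendant '[{"claw":0.7,"dx":0,"dy":1,"dz":-40,"twist":0},{"claw":0.7,"dx":0,"dy":1,"dz":-80,"twist":0},{"claw":0.7,"dx":0,"dy":1,"dz":-110,"twist":0},{"claw":0.7,"dx":0,"dy":1,"dz":-122,"twist":0},{"claw":0.7,"dx":0,"dy":1,"dz":-122,"twist":0},{"claw":0.7,"dx":0,"dy":1,"dz":-122,"twist":0}]'; python3 -m pendant '[{"claw":0.1,"dx":0,"dy":0,"dz":0,"twist":0},{"claw":0.1,"dx":0,"dy":0,"dz":0,"twist":0},{"claw":0.1,"dx":0,"dy":0,"dz":0,"twist":0},{"claw":0.1,"dx":0,"dy":0,"dz":0,"twist":0},{"claw":0.1,"dx":0,"dy":0,"dz":0,"twist":0},{"claw":0.1,"dx":0,"dy":0,"dz":0,"twist":0}]' 25; python3 -c "
from h import *
st()"
```

```text
clock: 9.45
tool_pos: [0.4823, 0.2704, 0.1031]
eef_rot: [0.784, 0.621, 0.001, 0.0]
contact_force: [-0.3, -0.4, 0.7]
opening: 0.7
finger_force: 0.0
clock: 10.05
tool_pos: [0.4816, 0.27, 0.1024]
eef_rot: [0.784, 0.621, 0.0, 0.0]
contact_force: [1.2, 0.2, -0.2]
opening: 0.182
finger_force: 0.4
t 10.05 p [0.4816 0.27   0.1024] yawY -0.231 q [-0.44  0.81 -0.27  1.9   0.41  0.49 -1.22] F [ 1.2  0.2 -0.2] M [-0.09 -0.25 -0.03] op 0.182 ff 0.4
```

```bash
python3 -m pendant '[{"claw":0.1,"dx":0,"dy":0,"dz":0,"twist":0},{"claw":0.1,"dx":0,"dy":0,"dz":0,"twist":0},{"claw":0.1,"dx":0,"dy":0,"dz":0,"twist":0},{"claw":0.1,"dx":0,"dy":0,"dz":20,"twist":0},{"claw":0.1,"dx":0,"dy":0,"dz":50,"twist":0},{"claw":0.1,"dx":0,"dy":0,"dz":90,"twist":0},{"claw":0.1,"dx":0,"dy":0,"dz":115,"twist":0},{"claw":0.1,"dx":0,"dy":0,"dz":115,"twist":0}]' 25; python3 -c "
from h import *
st()"
```

```text
clock: 10.85
tool_pos: [0.4828, 0.2712, 0.22]
eef_rot: [0.784, 0.621, 0.003, 0.0]
contact_force: [1.1, 0.4, -3.7]
opening: 0.157
finger_force: 24.9
t 10.85 p [0.4828 0.2712 0.22  ] yawY -0.231 q [-0.37  0.63 -0.37  1.8   0.32  0.76 -1.14] F [ 1.1  0.4 -3.7] M [-0.05 -0.12  0.03] op 0.157 ff 24.9
```

```bash
python3 -m pendant '[{"claw":0.1,"dx":5,"dy":-40,"dz":0,"twist":0},{"claw":0.1,"dx":10,"dy":-80,"dz":0,"twist":0},{"claw":0.1,"dx":15,"dy":-120,"dz":0,"twist":0},{"claw":0.1,"dx":20,"dy":-160,"dz":0,"twist":0},{"claw":0.1,"dx":25,"dy":-200,"dz":0,"twist":0},{"claw":0.1,"dx":30,"dy":-240,"dz":0,"twist":0},{"claw":0.1,"dx":35,"dy":-270,"dz":0,"twist":0},{"claw":0.1,"dx":35,"dy":-270,"dz":0,"twist":0}]'; python3 -m pendant '[{"claw":0.1,"dx":5,"dy":-40,"dz":0,"twist":0},{"claw":0.1,"dx":10,"dy":-80,"dz":0,"twist":0},{"claw":0.1,"dx":15,"dy":-120,"dz":0,"twist":0},{"claw":0.1,"dx":20,"dy":-160,"dz":0,"twist":0},{"claw":0.1,"dx":25,"dy":-200,"dz":0,"twist":0},{"claw":0.1,"dx":30,"dy":-240,"dz":0,"twist":0},{"claw":0.1,"dx":35,"dy":-259,"dz":0,"twist":0},{"claw":0.1,"dx":35,"dy":-259,"dz":0,"twist":0}]'; python3 - <<'E'
from h import *
st()
A=[];
for cam,box in(("top",(330,125,425,240)),("scene",(170,200,330,340))):
    im,P=cloud(cam,box)
    m=abs(P[...,2]-.12)<.008;m&=P[...,0]>.61;print(cam,"tower",cv2.minAreaRect(P[m][:,:2].astype(np.float32)))
    m=(abs(P[...,2]-.06)<.008)&(P[...,0]<.625)&(abs(P[...,1]+.258)<.1);print("deck",np.percentile(P[m][:,:2],[.5,99.5],axis=0).round(4).tolist(),cv2.minAreaRect(P[m][:,:2].astype(np.float32)))
    for lo,hi in((.115,.16),(.16,.205),(.206,.216)):
        m=(P[...,2]>lo)&(P[...,2]<hi)&(np.hypot(P[...,0]-.552,P[...,1]+.258)<.05);Q=P[m]
        if len(Q)>5: print(cam,lo,len(Q),Q.mean(0).round(4),cv2.minAreaRect(Q[:,:2].astype(np.float32)))
    print(place(cam,"cart_foot",.118),place(cam,"cart_mid",.182))
    a=cv2.resize(im[box[1]:box[3],box[0]:box[2]],(box[2]*4-box[0]*4,box[3]*4-box[1]*4),interpolation=2);A.append(cv2.convertScaleAbs(a,alpha=1.6)[:460])
A[0]=cv2.copyMakeBorder(A[0],0,460-len(A[0]),0,0,0)
cv2.imwrite("pics/c7.png",np.hstack([A[0],A[1][:, :420]]))
E
```

```text
clock: 11.65
tool_pos: [0.5152, -0.0069, 0.2149]
eef_rot: [0.787, 0.617, -0.003, 0.0]
contact_force: [0.1, -0.5, -4.5]
opening: 0.157
finger_force: 25.0
clock: 12.45
tool_pos: [0.5502, -0.263, 0.2147]
eef_rot: [0.786, 0.619, -0.002, -0.0]
contact_force: [0.5, 0.7, -4.4]
opening: 0.155
finger_force: 25.0
t 12.45 p [ 0.5502 -0.263   0.2147] yawY -0.237 q [ 0.61  0.72 -0.43  1.63  0.37  0.88 -0.21] F [ 0.5  0.7 -4.4] M [ 0.09 -0.05  0.04] op 0.155 ff 25.0
top tower ((0.6566243767738342, -0.25208139419555664), (0.05949116125702858, 0.16198201477527618), 1.6300137042999268)
deck [[0.4773, -0.3395], [0.6236, -0.1739]] ((0.5520713329315186, -0.2587234377861023), (0.14971227943897247, 0.16956177353858948), 1.5658271312713623)
top 0.115 77 [ 0.5411 -0.2356  0.1359] ((0.5426265597343445, -0.23546646535396576), (0.054265160113573074, 0.02247464656829834), 30.047117233276367)
top 0.16 255 [ 0.5461 -0.2347  0.1875] ((0.5500176548957825, -0.2534310519695282), (0.053399406373500824, 0.05536004528403282), 77.32734680175781)
top 0.206 131 [ 0.5536 -0.2381  0.2078] ((0.5509294271469116, -0.25309646129
[... 437 characters left out ...]
0.5469441413879395, -0.2659287750720978), (0.143556147813797, 0.17186914384365082), 4.494642734527588)
scene 0.115 62 [ 0.5627 -0.2696  0.1339] ((0.5590165257453918, -0.2692193388938904), (0.03758398815989494, 0.012056857347488403), 24.179738998413086)
scene 0.16 158 [ 0.5589 -0.2765  0.1835] ((0.551371157169342, -0.2765967845916748), (0.05349030718207359, 0.020129399374127388), 9.054451942443848)
scene 0.206 129 [ 0.5556 -0.2661  0.2092] ((0.552822470664978, -0.2540596127510071), (0.05144216865301132, 0.052943240851163864), 76.91998291015625)
[(0.63, [297.0, 203.0], [0.584, -0.0551, 0.118]), (0.57, [241.0, 260.0], [0.5517, -0.2509, 0.118])] [(0.74, [236.0, 250.0], [0.5481, -0.2571, 0.182])]
```

View pics/c7.png

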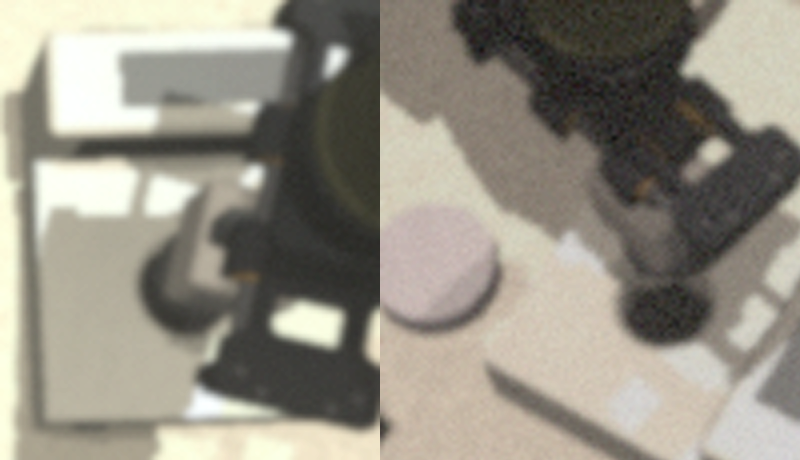

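The left view shows the cartridge hanging just above the well, covering it. In the right view the well mouth is at (665,305) with the foot just above and behind it. I nudge −y by 5 mm and measure again while still.

```bash
python3 -m pendant '[{"claw":0.1,"dx":0,"dy":-3,"dz":-15,"twist":0},{"claw":0.1,"dx":0,"dy":-5,"dz":-30,"twist":0},{"claw":0.1,"dx":0,"dy":-5,"dz":-35,"twist":0},{"claw":0.1,"dx":0,"dy":-5,"dz":-35,"twist":0},{"claw":0.1,"dx":0,"dy":-5,"dz":-35,"twist":0}]'; python3 - <<'E'
from h import *
st();st()
z=r.get_state()['tool_pos'][2]-.102
for cam,box in(("top",(330,125,425,240)),("scene",(170,200,330,340))):
    im,P=cloud(cam,box)
    for lo,hi in((z+.01,z+.042),(z+.048,z+.09),(z+.092,z+.099)):
        m=(P[...,2]>lo)&(P[...,2]<hi)&(np.hypot(P[...,0]-.552,P[...,1]+.258)<.045);Q=P[m]
        if len(Q)>5: print(cam,round(lo,3),len(Q),Q.mean(0).round(4),cv2.minAreaRect(Q[:,:2].astype(np.float32)),cv2.boxPoints(cv2.minAreaRect(Q[:,:2].astype(np.float32))).round(3).tolist())
    print(place(cam,"cart_foot",z),place(cam,"cart_mid",z+.064))
E
```

```text
clock: 13.25
tool_pos: [0.5516, -0.2639, 0.1821]
eef_rot: [0.784, 0.621, 0.0, -0.0]
contact_force: [0.3, -0.7, -3.0]
opening: 0.157
finger_force: 25.0
t 13.25 p [ 0.5516 -0.2639  0.1821] yawY -0.231 q [ 0.6   0.76 -0.42  1.66  0.4   0.81 -0.22] F [ 0.3 -0.7 -3. ] M [-0.03 -0.11  0.01] op 0.157 ff 25.0
t 13.25 p [ 0.5516 -0.2639  0.1821] yawY -0.231 q [ 0.6   0.76 -0.42  1.66  0.4   0.81 -0.22] F [ 0.3 -0.7 -3. ] M [-0.03 -0.11  0.01] op 0.157 ff 25.0
top 0.09 59 [ 0.5427 -0.2366  0.1029] ((0.5436424016952515, -0.24030977487564087), (0.05062682554125786, 0.02113587036728859), 31.43035888671875) [[0.5170000195503235, -0.24400000274181366], [0.527999997138977, -0.2630000114440918], [0.5709999799728394, -0.23600000143051147], [0.5600000023841858, -0.21799999475479126]]
top 0.128 177 [ 0.546  -0.2339  0.1501] ((0.5414950847625732, -0.23970770835876465), (0.0726790502667427, 0.03655192255973816), 31.91986083984375) [[0.5009999871253967, -0.24300000071525574], [0.5199999809265137, -0.27399998903274536], [0.5820000171661377, -0.23600000143051147], [0.5630000233650208, -0.20499999821186066]]

[... 852 characters left out ...]
3119, 0.018800152465701103), 8.620450973510742) [[0.5249999761581421, -0.27900001406669617], [0.527999997138977, -0.2980000078678131], [0.5820000171661377, -0.28999999165534973], [0.5789999961853027, -0.2709999978542328]]
scene 0.172 120 [ 0.5581 -0.2752  0.1754] ((0.5537257790565491, -0.2616959810256958), (0.05017589405179024, 0.05161270871758461), 78.46694946289062) [[0.5230000019073486, -0.2809999883174896], [0.5740000009536743, -0.29100000858306885], [0.5839999914169312, -0.24199999868869781], [0.5329999923706055, -0.23199999332427979]]
[(0.67, [242.0, 266.0], [0.5499, -0.2495, 0.0801])] [(0.74, [235.0, 262.0], [0.5503, -0.2708, 0.1441]), (0.7, [242.0, 278.0], [0.5847, -0.2949, 0.1441])]
```

```bash
python3 -m pendant '[{"claw":0.1,"dx":0,"dy":0,"dz":-10,"twist":0},{"claw":0.1,"dx":0,"dy":0,"dz":-16,"twist":0},{"claw":0.1,"dx":0,"dy":0,"dz":-20,"twist":0},{"claw":0.1,"dx":0,"dy":0,"dz":-23,"twist":0},{"claw":0.1,"dx":0,"dy":0,"dz":-23,"twist":0}]'; python3 -c "
from h import *
st()"
```

```text
clock: 14.05
tool_pos: [0.5522, -0.2651, 0.1606]
eef_rot: [0.784, 0.621, 0.0, 0.001]
contact_force: [-1.9, -0.7, 7.9]
opening: 0.158
finger_force: 25.1
t 14.05 p [ 0.5522 -0.2651  0.1606] yawY -0.232 q [ 0.6   0.79 -0.4   1.67  0.42  0.76 -0.24] F [-1.9 -0.7  7.9] M [0.01 0.61 0.07] op 0.158 ff 25.1
```

```bash
python3 -m pendant '[{"claw":0.1,"dx":0,"dy":0,"dz":6,"twist":0},{"claw":0.1,"dx":4,"dy":0,"dz":6,"twist":0},{"claw":0.1,"dx":4,"dy":0,"dz":2,"twist":0},{"claw":0.1,"dx":4,"dy":0,"dz":-1,"twist":0},{"claw":0.1,"dx":4,"dy":0,"dz":-1,"twist":0}]'; python3 -c "
from h import *
st()"
```

```text
clock: 14.55
tool_pos: [0.5562, -0.2654, 0.1606]
eef_rot: [0.784, 0.621, -0.0, 0.002]
contact_force: [-5.3, -1.0, 15.9]
opening: 0.155
finger_force: 25.0
t 14.55 p [ 0.5562 -0.2654  0.1606] yawY -0.232 q [ 0.59  0.79 -0.4   1.66  0.42  0.77 -0.24] F [-5.3 -1.  15.9] M [-0.09  0.91  0.04] op 0.155 ff 25.0
```

```bash
python3 -m pendant '[{"claw":0.1,"dx":0,"dy":0,"dz":6,"twist":0},{"claw":0.1,"dx":-7,"dy":0,"dz":6,"twist":0},{"claw":0.1,"dx":-7,"dy":0,"dz":2,"twist":0},{"claw":0.1,"dx":-7,"dy":0,"dz":-1,"twist":0},{"claw":0.1,"dx":-7,"dy":0,"dz":-1,"twist":0}]'; python3 -c "
from h import *
st()"
```

```text
clock: 15.05
tool_pos: [0.5508, -0.2653, 0.1596]
eef_rot: [0.784, 0.621, 0.001, 0.003]
contact_force: [0.1, -0.8, 14.3]
opening: 0.161
finger_force: 25.1
t 15.05 p [ 0.5508 -0.2653  0.1596] yawY -0.232 q [ 0.6   0.79 -0.4   1.68  0.42  0.75 -0.24] F [ 0.1 -0.8 14.3] M [-0.13  0.35  0.05] op 0.161 ff 25.1
```

```bash
python3 -m pendant '[{"claw":0.1,"dx":2,"dy":0,"dz":10,"twist":0},{"claw":0.1,"dx":2,"dy":0,"dz":25,"twist":0},{"claw":0.1,"dx":2,"dy":0,"dz":25,"twist":0},{"claw":0.1,"dx":2,"dy":0,"dz":25,"twist":0}]'; python3 - <<'E'
from h import *
st()
z=r.get_state()['tool_pos'][2]-.102
a=1.339;Y=np.array([np.cos(a),np.sin(a)]);Z=np.array([-Y[1],Y[0]]);c=np.array([.552,-.2585])
for cam,box in(("top",(330,125,425,240)),("scene",(170,200,330,340))):
  P=np.nanmedian([cloud(cam,box)[1] for _ in range(6)],axis=0)
  L=np.stack([(P[...,:2]-c)@Y,(P[...,:2]-c)@Z,P[...,2]-z],-1)*1000
  for nm,lo,hi in(("foot",8,40),("body",50,90),("top",90,101)):
    m=(L[...,2]>lo)&(L[...,2]<hi)&(np.hypot(L[...,0],L[...,1])<42);Q=L[m]
    print(cam,nm,len(Q))
    if nm=="top":
        print("  y,z range",np.percentile(Q[:,0],[2,98]).round(1),np.percentile(Q[:,1],[2,98]).round(1),"z",np.median(Q[:,2]).round(1));continue
    # mean y,z by height for y-face and z-face
    for k in range(lo,hi,8):
        q=Q[(Q[:,2]>=k)&(Q[:,2]<k+8)]
        if len(q)>5: print("  h",k+4,len(q),"y",np.percentile(q[:,0],[5,50,95]).round(1),"z",np.percentile(q[:,1],[5,50,95]).round(1))
E
```

```text
clock: 15.45
tool_pos: [0.55, -0.2639, 0.1815]
eef_rot: [0.784, 0.621, -0.0, -0.0]
contact_force: [0.1, -0.2, -4.6]
opening: 0.154
finger_force: 25.0
t 15.45 p [ 0.55   -0.2639  0.1815] yawY -0.231 q [ 0.6   0.76 -0.42  1.66  0.4   0.81 -0.22] F [ 0.1 -0.2 -4.6] M [-0.11 -0.01  0.01] op 0.154 ff 25.0
top foot 67
  h 12 17 y [ 8.5 27.1 31.6] z [-13.8  16.2  29.3]
  h 20 21 y [-4.2 19.3 31.3] z [-3.1 25.6 29.6]
  h 28 17 y [ 0.4 28.7 30.9] z [-1.9 13.9 29.3]
  h 36 12 y [-16.1  15.   30.2] z [ 0.  22.5 29.5]
top body 170
  h 54 31 y [-0.5 30.1 30.7] z [-14.   25.8  30.8]
  h 62 35 y [ 2.3 29.8 30.4] z [-14.8  17.4  30.7]
  h 70 37 y [ 4.7 29.2 29.7] z [-18.1  17.5  30.7]
  h 78 34 y [-5.3 28.8 29.2] z [-13.9  18.2  30.7]
  h 86 33 y [ 5.2 28.2 28.7] z [-15.   18.8  30.1]
top top 208
  y,z range [-17.7  28.2] [-22.3  29.7] z 94.2
scene foot 45
  h 12 8 y [-22.5 -18.   -5.5] z [-23.9 -13.5  -1.9]
  h 20 17 y [-22.4 -13.9  -4.4] z [-24.5 -19.    0.2]
  h 28 13 y [-23.2 -12.6  -5.3] z [-24.6 -21.2   2.1]
  h 36 7 y [-22.9  -8.7  -4.1] z [-24.7 -24.   -3.9]
scene body 115
  h 54 23 y [-26.1 -24.7  -9.2] z [-27.2 -23.8   3.8]
  h 62 22 y [-26.4 -25.9  -9.4] z [-27.2 -18.   17.2]
  h 70 21 y [-26.8 -25.1 -11.5] z [-27.3 -26.   18.5]
  h 78 23 y [-27.4 -26.9 -13.3] z [-27.3 -15.4  18.7]
  h 86 26 y [-27.9 -27.4 -13.2] z [-27.3 -20.4  17. ]
scene top 144
  y,z range [-27.7  22.7] [-26.4  23.6] z 95.3
```

Face fits from both cameras agree: it hangs tilted by about 3°, with the foot about 6 mm to +y of the well axis. I correct the offset and ease the foot in with a lighter grip.

```bash
python3 -m pendant '[{"claw":0.1,"dx":1,"dy":-3,"dz":-8,"twist":0},{"claw":0.1,"dx":1,"dy":-6,"dz":-16,"twist":0},{"claw":0.1,"dx":1,"dy":-6,"dz":-20,"twist":0},{"claw":0.1,"dx":1,"dy":-6,"dz":-24,"twist":0},{"claw":0.1,"dx":1,"dy":-6,"dz":-27,"twist":0},{"claw":0.1,"dx":1,"dy":-6,"dz":-27,"twist":0}]' 15; python3 -c "
from h import *
st()"
```

```text
clock: 16.65
tool_pos: [0.5512, -0.2698, 0.1547]
eef_rot: [0.784, 0.621, -0.0, -0.0]
contact_force: [-0.2, -0.2, -3.6]
opening: 0.16
finger_force: 15.0
t 16.65 p [ 0.5512 -0.2698  0.1547] yawY -0.231 q [ 0.6   0.8  -0.4   1.67  0.42  0.76 -0.23] F [-0.2 -0.2 -3.6] M [-0.05  0.    0.03] op 0.16 ff 15.0
```

```bash
python3 -m pendant '[{"claw":0.1,"dx":0,"dy":0,"dz":-7,"twist":0},{"claw":0.1,"dx":0,"dy":0,"dz":-13,"twist":0},{"claw":0.1,"dx":0,"dy":0,"dz":-18,"twist":0},{"claw":0.1,"dx":0,"dy":0,"dz":-21,"twist":0},{"claw":0.1,"dx":0,"dy":0,"dz":-23,"twist":0}]' 8; python3 -c "
from h import *
st()"
```

```text
clock: 17.15
tool_pos: [0.5514, -0.27, 0.1318]
eef_rot: [0.784, 0.621, -0.0, -0.0]
contact_force: [0.2, 0.3, -3.6]
opening: 0.159
finger_force: 8.0
t 17.15 p [ 0.5514 -0.27    0.1318] yawY -0.231 q [ 0.59  0.83 -0.39  1.69  0.44  0.71 -0.25] F [ 0.2  0.3 -3.6] M [-0.07 -0.06 -0.01] op 0.159 ff 8.0
```

Almost on the lugs. I lower gently to contact.

```bash
python3 -m pendant '[{"claw":0.1,"dx":0,"dy":0,"dz":-1,"twist":0},{"claw":0.1,"dx":0,"dy":0,"dz":-2,"twist":0},{"claw":0.1,"dx":0,"dy":0,"dz":-3,"twist":0}]' 8; python3 -c "
from h import *
st()"; python3 -m pendant '[{"claw":0.1,"dx":0,"dy":0,"dz":-1,"twist":0},{"claw":0.1,"dx":0,"dy":0,"dz":-2,"twist":0}]' 5; python3 -c "
from h import *
st()"
```

```text
clock: 17.45
tool_pos: [0.5516, -0.2702, 0.1294]
eef_rot: [0.784, 0.621, 0.0, 0.0]
contact_force: [-0.2, 0.5, -3.9]
opening: 0.157
finger_force: 8.0
t 17.45 p [ 0.5516 -0.2702  0.1294] yawY -0.231 q [ 0.59  0.83 -0.38  1.69  0.44  0.71 -0.25] F [-0.2  0.5 -3.9] M [-0.09 -0.08  0.06] op 0.157 ff 8.0
clock: 17.65
tool_pos: [0.5516, -0.2701, 0.1273]
eef_rot: [0.784, 0.621, 0.0, 0.0]
contact_force: [-0.7, -0.9, -3.6]
opening: 0.158
finger_force: 5.0
t 17.65 p [ 0.5516 -0.2701  0.1273] yawY -0.231 q [ 0.59  0.84 -0.38  1.69  0.44  0.7  -0.25] F [-0.7 -0.9 -3.6] M [-0.04 -0.09 -0.04] op 0.158 ff 5.0
```

```bash
python3 -m pendant '[{"claw":0.1,"dx":0,"dy":0,"dz":-1,"twist":0},{"claw":0.1,"dx":0,"dy":0,"dz":-2,"twist":0},{"claw":0.1,"dx":0,"dy":0,"dz":-2,"twist":0}]' 8; python3 -c "
from h import *
st()"; python3 -m pendant '[{"claw":0.1,"dx":0,"dy":0,"dz":-1,"twist":0},{"claw":0.1,"dx":0,"dy":0,"dz":-2,"twist":0},{"claw":0.1,"dx":0,"dy":0,"dz":-2,"twist":0}]'; python3 - <<'E'
from h import *
st()
z=.02
a=1.339;Y=np.array([np.cos(a),np.sin(a)]);Z=np.array([-Y[1],Y[0]]);c=np.array([.552,-.2585])
for cam,box in(("top",(330,125,425,240)),("scene",(170,200,330,340))):
  P=np.nanmedian([cloud(cam,box)[1] for _ in range(4)],axis=0)
  L=np.stack([(P[...,:2]-c)@Y,(P[...,:2]-c)@Z,P[...,2]],-1)*1000
  m=(L[...,2]>75)&(L[...,2]<118)&(np.hypot(L[...,0],L[...,1])<42)
  for k in range(60,132,6):
    q=L[(L[...,2]>=k)&(L[...,2]<k+6)&(np.hypot(L[...,0],L[...,1])<38)]
    if len(q)>8: print(cam," h",k+3,len(q),"y",np.percentile(q[:,0],[5,50,95]).round(1),"z",np.percentile(q[:,1],[5,50,95]).round(1))
E
```

```text
clock: 17.95
tool_pos: [0.5514, -0.2701, 0.1251]
eef_rot: [0.784, 0.621, -0.0, -0.0]
contact_force: [0.3, 0.1, -3.3]
opening: 0.159
finger_force: 8.0
t 17.95 p [ 0.5514 -0.2701  0.1251] yawY -0.231 q [ 0.59  0.84 -0.38  1.69  0.44  0.7  -0.25] F [ 0.3  0.1 -3.3] M [-0.11 -0.04  0.02] op 0.159 ff 8.0
clock: 18.25
tool_pos: [0.5514, -0.2701, 0.1231]
eef_rot: [0.784, 0.621, -0.0, -0.0]
contact_force: [-0.8, -0.2, -4.1]
opening: 0.156
finger_force: 8.0
t 18.25 p [ 0.5514 -0.2701  0.1231] yawY -0.231 q [ 0.59  0.84 -0.38  1.69  0.45  0.69 -0.25] F [-0.8 -0.2 -4.1] M [-0.04 -0.07 -0.  ] op 0.156 ff 8.0
top  h 69 10 y [-6.1 18.9 25.3] z [-12.6  21.6  27.3]
top  h 75 24 y [ 2.2 24.7 25. ] z [-22.9  11.1  27.6]
top  h 81 19 y [ 6.  24.3 24.7] z [-12.6  17.7  27.5]
top  h 87 22 y [-5.8 23.9 24.5] z [-33.3  10.6  27.6]
top  h 93 23 y [ 0.5 23.6 24. ] z [-19.   21.8  27.5]
top  h 99 28 y [-16.7  23.2  23.7] z [-22.4  14.6  27.4]
top  h 105 18 y [ 1.  22.9 23.4] z [-16.3  12.   27.1]
top  h 111 39 y [-23.4  20.5  23. ] z [-21.3  21.6  27.1]
top  h 117 139 y [ 3.7 15.9 21.7] z [-24.1  -4.3  24.2]
top  h 129 9 y [11.7 17.4 18. ] z [-8.6  3.6  7.2]
scene  h 63 24 y [-36.4 -30.   36.7] z [-30.7  -1.1  13.3]
scene  h 81 13 y [-32.3 -31.8 -20.9] z [-29.5  -0.8  17.1]
scene  h 93 9 y [-32.9 -32.4 -20.2] z [-29.5   3.7  15.1]
scene  h 105 9 y [-33.4 -33.1 -19.5] z [-29.9   1.2  16.2]
scene  h 111 24 y [-33.7 -32.5 -21.4] z [-29.3  -5.2  15.5]
scene  h 117 89 y [-32.6 -24.   15.3] z [-25.7 -16.9  20.2]
```

```bash
python3 -m pendant '[{"claw":0.1,"dx":0,"dy":0,"dz":-1,"twist":0},{"claw":0.1,"dx":0,"dy":0,"dz":-2,"twist":0},{"claw":0.1,"dx":0,"dy":0,"dz":-3,"twist":0},{"claw":0.1,"dx":0,"dy":0,"dz":-3,"twist":0}]' 8; python3 -c "
from h import *
st()"
```

```text
clock: 19.05
tool_pos: [0.5535, -0.2695, 0.1223]
eef_rot: [0.784, 0.621, 0.002, 0.001]
contact_force: [-1.6, 2.2, 8.7]
opening: 0.16
finger_force: 8.0
t 19.05 p [ 0.5535 -0.2695  0.1223] yawY -0.23 q [ 0.59  0.84 -0.38  1.69  0.45  0.69 -0.25] F [-1.6  2.2  8.7] M [0.3  0.19 0.05] op 0.16 ff 8.0
```

```bash
python3 -m pendant '[{"claw":0.3,"dx":0,"dy":0,"dz":1,"twist":0},{"claw":0.5,"dx":0,"dy":0,"dz":1,"twist":0},{"claw":0.6,"dx":0,"dy":0,"dz":2,"twist":0},{"claw":0.6,"dx":0,"dy":0,"dz":20,"twist":0},{"claw":0.6,"dx":0,"dy":0,"dz":45,"twist":0},{"claw":0.6,"dx":-40,"dy":40,"dz":90,"twist":0},{"claw":0.6,"dx":-80,"dy":80,"dz":100,"twist":0},{"claw":0.6,"dx":-80,"dy":80,"dz":100,"twist":0}]'; python3 - <<'E'
from h import *
st()
a=1.339;Y=np.array([np.cos(a),np.sin(a)]);Z=np.array([-Y[1],Y[0]]);c=np.array([.552,-.2585])
for cam,box in(("top",(330,125,425,240)),("scene",(170,200,330,340))):
  P=np.nanmedian([cloud(cam,box)[1] for _ in range(5)],axis=0)
  for nm,lo,hi in(("bar",.136,.16),("bodytop",.108,.133)):
    q=P[(P[...,2]>lo)&(P[...,2]<hi)&(np.hypot(P[...,0]-c[0],P[...,1]-c[1])<.042)]
    if len(q)>8: print(cam,nm,len(q),"z",np.percentile(q[:,2],[10,50,90]).round(4),cv2.minAreaRect(q[:,:2].astype(np.float32)))
  q=P[(abs(P[...,2]-.06)<.01)&(P[...,0]<.62)&(np.hypot(P[...,0]-c[0],P[...,1]-c[1])>.05)&(np.hypot(P[...,0]-c[0],P[...,1]-c[1])<.08)];print("deck z",np.median(q[:,2]))
im,_=eyes.snapshot("scene")
cv2.imwrite("pics/c8.png",cv2.convertScaleAbs(cv2.resize(im[215:325,185:315],None,fx=5,fy=5,interpolation=2),alpha=1.8))
E
```

```text
clock: 19.85
tool_pos: [0.4695, -0.1878, 0.2216]
eef_rot: [0.783, 0.622, 0.0, -0.0]
contact_force: [-0.1, -0.2, 0.8]
opening: 0.597
finger_force: 0.0
t 19.85 p [ 0.4695 -0.1878  0.2216] yawY -0.229 q [ 0.57  0.59 -0.44  1.93  0.37  0.71 -0.33] F [-0.1 -0.2  0.8] M [-0.07 -0.13  0.04] op 0.597 ff 0.0
deck z 0.05771688399301794
scene bar 140 z [0.1407 0.1471 0.1489] ((0.5547145009040833, -0.2620106637477875), (0.043752849102020264, 0.013383215293288231), 77.11121368408203)
scene bodytop 378 z [0.1132 0.1158 0.1224] ((0.5544126033782959, -0.26187825202941895), (0.052924927324056625, 0.05450526624917984), 78.51412200927734)
deck z 0.05988822841591186
```

View pics/c8.png

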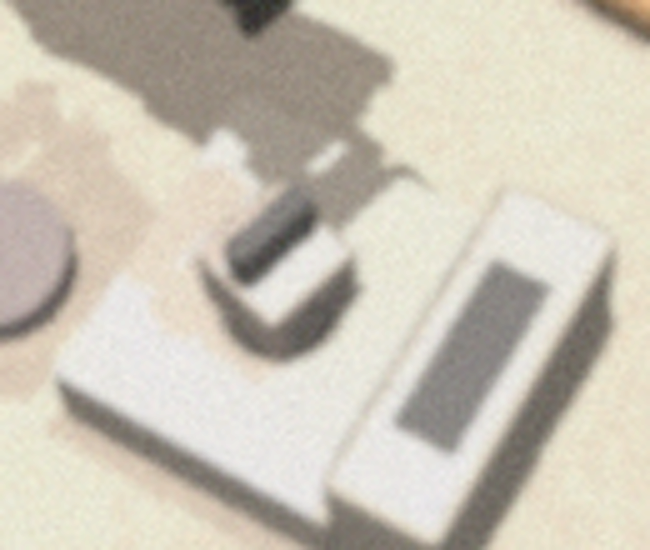

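The scene view shows the cartridge upright in the well, bar at (270,235) in crop pixels. Its body top is at 0.116 m and its bar top at 0.148 m, which matches fully home; resting on the lugs would give 0.126 m. The hand is clear, so I hand in.

```bash
python3 - <<'E'
from h import *
eyes.snapshot("top");eyes.snapshot("scene")
for q in("brush","jar","tin","shoetree"): print(q,place("top",q,0),place("scene",q,0))
print(r.finish_job())
E
```

```text
brush [(0.71, [206.0, 199.0], [0.5537, 0.1401, 0.0])] [(0.74, [319.0, 166.0], [0.5432, 0.1408, 0.0]), (0.7, [225.0, 193.0], [0.3677, -0.0672, 0.0])]
jar [(0.6, [167.0, 141.0], [0.6972, 0.2429, 0.0])] [(0.86, [380.0, 165.0], [0.6894, 0.2354, 0.0])]
tin [(0.59, [392.0, 263.0], [0.4018, -0.3046, 0.0])] [(0.93, [181.0, 273.0], [0.4048, -0.3182, 0.0])]
shoetree [(0.78, [261.0, 202.0], [0.5467, 0.0081, 0.0])] [(0.7, [295.0, 202.0], [0.5444, 0.0067, 0.0])]
the job is handed in; nothing more can be done
None
```

The job is handed in: I stood the cartridge on the open counter, let go, gripped it afresh, and it now sits upright and fully home in the well; no turning was needed because the notches already met the lugs, and no bystander was seen to move (spray and lint roller not rechecked).

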